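Free the seized index pin and reset the mitre jig to 22.5 degrees

TASK

The index pin of the mitre jig has seized in its bore. The jig is not fastened down, so work the pin out by twisting its red handle back and forth while drawing it up, without lifting the jig off the saw, and put the pin in the grey crate. Then swing the fence round against its stop and run the big hexagonal jam nut down tight (clockwise) to lock the new angle, leaving the fence at the stop, the jig and the crate where they stand, and the glue bottle, the green-capped can and the mug undisturbed.

Things in the scene. Friction and masses are not known exactly. Their poses are not given: they have to be found in the camera images.
- jig_mid (a point): mitre jig: grey cast plate 136 mm (its x) by 210 mm (its y), 14 mm high, on rubber feet, standing loose on the saw table; 2.4 kg with fence and nut, up to 102 mm high without the pin. Point at the centre of its footprint, at table height; the fence swings toward its +x; z up
- bore (a point): mouth of the vertical index bore, on the jig at x = 0, y = 20 mm, 44 mm above the table. The pin also passes through the 8 mm fence flange above it (45 to 53 mm above the table). The bore grips the pin's shank (9 mm radius) with 25 to 45 N of friction, more than it takes to lift or tip the loose jig by a straight pull
- pin_handle (a point): centre of the red T handle of the index pin: a bar 66 mm long (its x), 18 mm thick (its y), 18 mm high, 91 mm above the foot of the shank, on a thin neck; z up along the pin. About 0.16 kg. Turning it takes 0.2 to 0.4 Nm; while it turns, either way, the pin can be drawn up gently, up to about 4 mm per radian turned, more once the grip has halved. It has no end stops
- pin_foot (a point): centre of the foot of the pin's shank, z up along the pin. Shank 18 mm across, 37.5 mm long, then a collar 28 mm across that rests on the fence flange. Raised 12 mm, the grip of the bore is about halved; at 26 mm the pin is free; at 38 mm the foot clears the flange
- crate_floor (a point): open grey crate, 194 mm (its x) by 255 mm (its y), 65 mm high, loose, 0.8 kg, to stay where it is. Point at the centre of its floor, 3 mm above the table; the flat floor inside is 124 by 202 mm
- fence (a joint): angle of the aluminium fence on the jig (rad): 0 square, held there by the pin; grows as its free end swings toward the jig's +x (clockwise seen from above); 0.393 (22.5 degrees) is the stop, a dark post. Turns with slight friction (0.06 Nm) and stays where it is left
- pivot (a point): the fence's vertical pivot axis at jig x = 0, y = -70 mm, on top of the flange, 53 mm above the table. The flange is 54 mm wide, from 28 mm behind the axis to 165 mm before it
- fence_end (a point): on the top edge of the fence's upright wall, near its free end, 78.5 mm above the table: wall 12 mm thick (its x), 26 mm high above the flange, with a 2 mm wooden facing on its -x side. 145 mm along the fence from the pivot axis, 21 mm to its -x side; the wall (along its y) goes on 20 mm beyond the point and 90 mm back toward the pivot
- jam_nut (a joint): how far the jam nut has been run down its thread (rad), grows clockwise seen from above. It drags at 0.05 Nm until it comes to a hard stop at 2.4, tight down on the washer of the fence
- nut_mid (a point): centre of the jam nut on the pivot stud: dark steel hexagon 46 mm across flats, 53 mm over corners, 20 mm high, its middle 76 to 78 mm above the table; its y is square to one pair of flats (the others at 60 degrees). The stud, 30 mm across, stands to 102 mm above the table; under the nut a washer and round seat, 45 mm across, 13 mm high, stand on the flange
- glue_mid (a point): bystander: glue bottle with blue cap, 68 mm across, 200 mm high; point at its middle
- white_can_mid (a point): bystander: white can with green cap, 54 mm across, 120 mm high; point at its middle
- mug_mid (a point): bystander: white mug, 92 by 127 mm with its handle, 95 mm high; point at its middle

How it is judged:
By the outcome, as a careful person would: the job done as asked, in the order asked, and still so for the second after the job is handed in, with the robot touching nothing.
It also fails if it takes over 72 s, if anything falls off the work surface, if the arm or the gripper's body presses on something with over 40 N, if the wrist force passes 120 N, or if a joint passes its speed limit or range.

ROBOT

A 6-joint arm with a two-finger parallel gripper is mounted at the origin on a cart in front of the work surface, level with it; the furniture and walls round the work are solid. World frame = base frame: x ahead of the robot, y to its left, z up, the work surface at z = 0. Lengths are in m, angles in rad, forces in N, time in s.
With the tool pointing down it reaches from about 0.35 to 0.775 m from the base axis. Payload 5.5 kg.
Tool frame: the origin (TCP) lies on the centre line of the jaws, within the pads' length; the fingertips stand 11 mm ahead of it and the grasp point (between the pads) lies 8 mm behind it (env.nose_length is the distance from the TCP to the fingertips, in m); x points along the fingers, z is the direction in which the jaws open and shut, and the axes are right-handed (so a half turn about x gives the same grasp; the last joint's range is limited). The gripper opens to 85 mm and grips with 20 to 120 N. Pads are 22 mm wide; open, the fingers measure 114 mm over their backs; the gripper's body (76 mm by 85 mm) begins 54 mm behind the grasp point. The pads swing forward as they close: fully open they stand 13 mm farther back than shut.
Start: joints at [-1.403, 0.313, 0.046, 1.304, 0, 1.431], TCP at [0.174, -0.548, 0.242] pointing down, gripper open.
Joint ranges: [-2.76, 2.76], [-0.86, 1.69], [-1.03, 1.26], [-2.2, 2.34], [-1.47, 1.5], [-3.14, 3.14]. Speed limits (rad/s): [2.57, 2.57, 3.14, 3.14, 3.14, 3.14].

INTERFACE

Orientations are given as a unit quaternion [w, x, y, z].
In Python, from workcell import env gives the robot as it stands. The module is installed in compiled form; this text tells all that it offers.
- The arm moves only by the tool step_arm, never from a script. Its argument "moves" is a list that holds one entry, the list of rows, each a list of 7 numbers: the turn, a rotation vector about the tool's x, y, z in rad, then the shift along the tool's x, y, z in m, then the opening, from 0 (shut) to 1 (fully open). In form: [[[rx, ry, rz, tx, ty, tz, grip], ...]]. A call has 1 to 12 rows; each row is the pose to reach, as a shift and turn from the pose measured when the call began, along the tool's axes at that moment; what a row does not reach only later rows make up. A row lasts 1/10 s, in which the tool goes at most 50 mm and 8.59 degrees, less where a joint would pass 70% of its speed; a pose out of reach is approached as far as the arm can. A call with a gripper value outside its range is refused whole. The fingers move at their own pace and stop on an object; "force" is the grip in N (left out, the last holds). Time passes only in rows, so rows that repeat a pose let the fingers close. It gives the time, the measured TCP pose, the force and the opening at its end, in the units of the state.
- env.get_state(): the state, without advancing time (a new reading comes with each control period).
- env.read_camera(name): name is "scene" or "top"; returns (picture, depth): 400x640x3 uint8, red, green, blue; 400x640 float32, m along the optical axis (not along the pixel's ray), 0 where there is no reading.
- env.get_calibration(name): a dict with "mtx" (3x3 intrinsics, pixels), "camera_from_world" (4x4, takes a point from world to camera coordinates). Camera axes: x right, y down, z forward; pixel columns grow to the right and rows downward; lengths in m; the calibration is good to about 2 mm. A picture is of the moment at which its call begins. get_calibration takes no time and is no camera call.
- env.hand_in(): hands the job in, once; it reports no verdict.
Trained networks look in the newest picture that a camera, given by its name, has taken for a name from the list of things; names that differ only in an ending like _2 or _b are one class to them, and where a whole thing is asked for, a point or a joint stands for the part that bears it (a point fixed in the world has none). Each returns a list of dicts, best first, with "confidence" (0 to 1); they miss things now and then, are a little off and sometimes report something else, mostly with a low value. They report only what shows in the picture. A call takes as long as a camera call.
- env.boxes_of(camera, thing): "uv" ([column, row] in pixels, amid what is visible of it).
- env.silhouettes(camera, thing): "mask" (400x640 bool, what is visible of it) and "uv" ([column, row] in pixels, amid what is visible of it).
The state is a dict: "clock": time; "joint_pos": joint angles; "qvel": joint speeds; "tau": joint torques, N m; "tcp_pos": TCP position; "orientation": TCP orientation; "wrist_force": force on the tool from outside, world axes, zero at the start; "ft_torque": the same for the moment, N m; "finger_gap": finger opening in m.
Only numpy, scipy, OpenCV 4.12 (cv2) and the standard library are available. Lean on these libraries where they do the work, as an engineer would, in place of code of your own. Each camera call takes 0.05 s, during which the arm holds its last target.

## Working session

There is one attempt and no reset: what is moved stays moved. The work goes in short steps, Python scripts to look and compute and a tool call to move; the robot and the scene stay as the last step left them, time stands still between calls to the robot, and variables do not carry over. Pictures are saved under pics/ and viewed, and the job is handed in when it is done.

Besides the shell and the picture viewer there is one more tool, called in YAML: its name, and indented under it one key for each argument. step_arm: Moves the arm, as the interface text tells. Its arguments: {"type":"object","properties":{"moves":{"type":"array","items":{"type":"array","items":{"type":"array","items":{"type":"number"}}}},"force":{"type":"number"}},"required":["moves"]}

```bash
mkdir -p pics; python3 - <<'E'
from workcell import env
import cv2,numpy as np
s=env.get_state();print(s, env.nose_length)
for c in("scene","top"):
    p,d=env.read_camera(c); cv2.imwrite(f"pics/{c}0.png",p[:,:,::-1]); np.save(f"pics/{c}0d.npy",d)
    k=env.get_calibration(c);print(c,k["mtx"].tolist(),np.round(k["camera_from_world"],4).tolist())
E
```

```text
{'clock': 0.0, 'joint_pos': array([-1.40257621e+00,  3.14013055e-01,  4.50131101e-02,  1.30361691e+00,
       -8.72475560e-06,  1.43119178e+00]), 'qvel': array([-0.00069876,  0.00247725,  0.00033963, -0.00099098,  0.00014364,
        0.0012086 ]), 'tau': array([ 7.48033181e-04, -4.80630791e+01,  2.98531669e+01,  1.95441779e-02,
       -1.29491987e-04, -1.30521931e-05]), 'tcp_pos': array([ 0.17412148, -0.54749649,  0.24141562]), 'orientation': array([ 0.57027814,  0.41788293,  0.57120563, -0.4169902 ]), 'wrist_force': array([ 0.09394744, -0.27101836, -0.29040718]), 'ft_torque': array([ 0.02175397,  0.01693061, -0.00297387]), 'finger_gap': 0.085386636703085} 0.011
scene [[425.64315537640874, 0.0, 320.9833831175657], [0.0, 425.64315537640874, 198.96931146339], [0.0, 0.0, 1.0]] [[0.4616, -0.8871, -0.0017, -0.24], [-0.3634, -0.1874, -0.9126, 0.2714], [0.8092, 0.4219, -0.4088, 0.8093], [0.0, 0.0, 0.0, 1.0]]
top [[501.99706718442707, 0.0, 318.57331830970827], [0.0, 501.99706718442707, 203.12038114206652], [0.0, 0.0, 1.0]] [[0.0148, -0.9999, 0.0001, -0.006], [-0.9806, -0.0145, -0.1955, 0.5417], [0.1955, 0.0028, -0.9807, 1.2489], [0.0, 0.0, 0.0, 1.0]]
```

View pics/scene0.png

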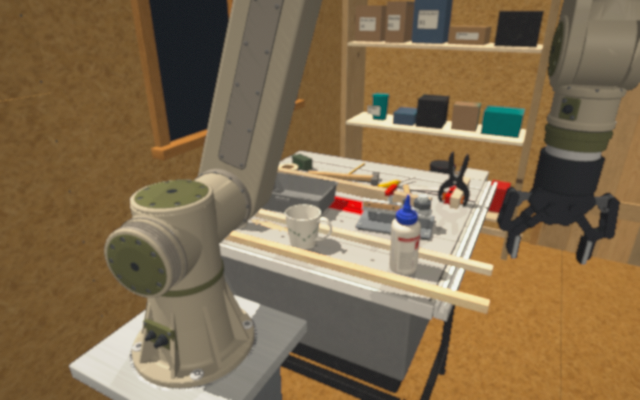

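View pics/top0.png

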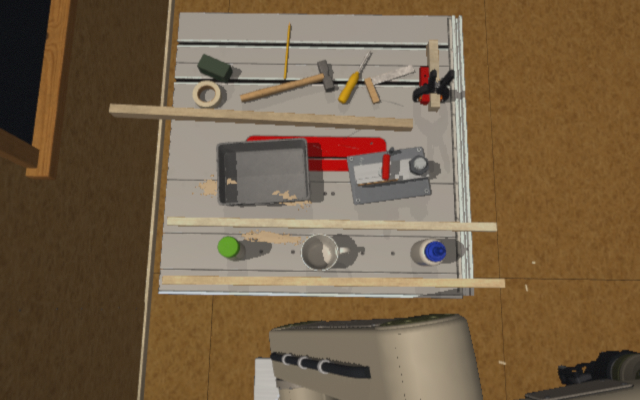

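The top view shows the crate at about (263,172), the jig at (388,175) with the red handle at (386,166) and the nut at (419,164), the mug at (320,252), the glue at (432,252) and the green cap at (228,246).

```bash
cat > h.py <<'E'
from workcell import env
import cv2,numpy as np
from scipy.spatial.transform import Rotation as R
def cal(c):
    k=env.get_calibration(c);return k["mtx"],k["camera_from_world"]
def toworld(c,uv,depth):
    K,T=cal(c);uv=np.atleast_2d(uv).astype(float)
    p=np.c_[(uv-[K[0,2],K[1,2]])/[K[0,0],K[1,1]],np.ones(len(uv))]*np.atleast_1d(depth)[:,None]
    return (p-T[:3,3])@T[:3,:3]
def atz(c,uv,z):
    K,T=cal(c);uv=np.atleast_2d(uv).astype(float)
    d=np.c_[(uv-[K[0,2],K[1,2]])/[K[0,0],K[1,1]],np.ones(len(uv))]@T[:3,:3]
    o=-T[:3,:3].T@T[:3,3]
    return o+d*((z-o[2])/d[:,2])[:,None]
def proj(c,P):
    K,T=cal(c);P=np.atleast_2d(P);q=P@T[:3,:3].T+T[:3,3];q=q@K.T;return q[:,:2]/q[:,2:]
def cloud(c,d):
    v,u=np.mgrid[:400,:640];
    return toworld(c,np.c_[u.ravel(),v.ravel()],d.ravel()).reshape(400,640,3)
def rot(s):  # scipy
    q=s["orientation"];return R.from_quat([q[1],q[2],q[3],q[0]])
E
python3 - <<'E'
from h import *
p=cv2.imread("pics/top0.png");d=np.load("pics/top0d.npy")
cv2.imwrite("pics/top0c.png",cv2.resize(p[130:220,330:450],None,fx=6,fy=6,interpolation=cv2.INTER_CUBIC))
W=cloud("top",d)
for n,uv in dict(batA=(260,118),batB=(300,224),batC=(300,281),batBr=(480,226),table=(330,180),table2=(420,270),crate=(263,175),rimL=(219,170),cap=(386,166),nut=(414,164),plate=(400,195),green=(228,246),mug=(320,240),glue=(434,250),redbar=(330,155),clampR=(432,85)).items():
    print(n,np.round(W[uv[1],uv[0]],3))
for t in("jig_mid","pin_handle","crate_floor","fence","jam_nut","glue_mid","white_can_mid","mug_mid","fence_end","nut_mid","bore"):
    for b in env.silhouettes("top",t)[:2]:
        m=b["mask"];print(t,round(b["confidence"],2),np.round(b["uv"],1),m.sum(),np.round(W[m].mean(0),3)); 
        np.save(f"pics/m_{t}.npy",m) if b["confidence"]>.5 else 0
print(env.get_state()["clock"])
E
```

```text
batA [0.78  0.165 0.034]
batB [0.492 0.05  0.018]
batC [0.342 0.047 0.027]
batBr [ 0.493 -0.425  0.019]
table [ 0.617 -0.028  0.   ]
table2 [ 0.377 -0.268 -0.001]
crate [0.628 0.155 0.004]
rimL [0.626 0.265 0.054]
cap [ 0.627 -0.166  0.115]
nut [ 0.639 -0.24   0.095]
plate [ 0.576 -0.217  0.01 ]
green [0.419 0.219 0.124]
mug [ 0.448 -0.003  0.037]
glue [ 0.411 -0.266  0.174]
redbar [ 0.688 -0.027  0.001]
clampR [ 0.843 -0.286  0.12 ]
jig_mid 0.71 [390.4 175.8] 3618 [ 0.621 -0.182  0.041]
pin_handle 0.79 [383.7 169.1] 223 [ 0.625 -0.163  0.106]
jam_nut 0.77 [416.9 171.8] 131 [ 0.624 -0.244  0.104]
jam_nut 0.66 [374.9 174.4] 1043 [ 0.621 -0.167  0.065]
glue_mid 0.93 [425.6 250.6] 800 [ 0.41  -0.26   0.132]
white_can_mid 0.88 [229.6 251.2] 534 [0.413 0.213 0.11 ]
mug_mid 0.92 [320.2 251.7] 1224 [ 0.415 -0.006  0.043]
fence_end 0.7 [387.3 168.9] 1100 [ 0.622 -0.172  0.064]
fence_end 0.25 [387.8 173.8] 3742 [ 0.622 -0.183  0.041]
nut_mid 0.5 [416.3 164.2] 171 [ 0.63  -0.247  0.1  ]
bore 0.94 [390.8 176.9] 3548 [ 0.621 -0.182  0.041]
bore 0.16 [425.8 250.1] 776 [ 0.41  -0.26   0.132]
0.65
```

View pics/top0c.png

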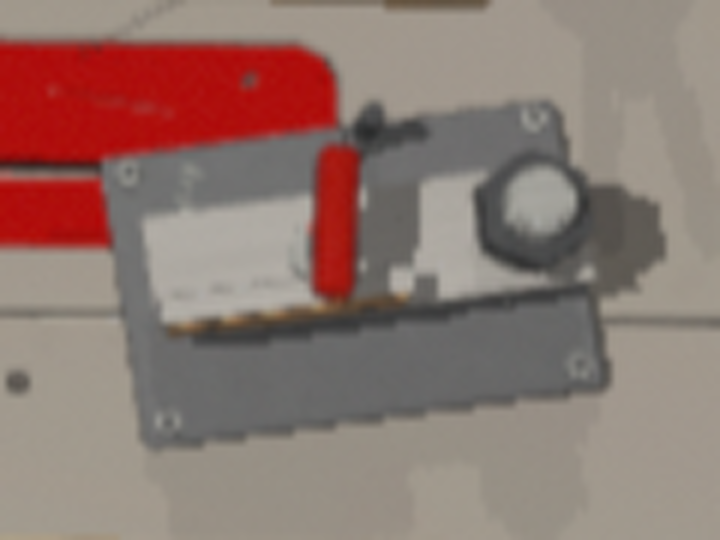

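```bash
cat > fit.py <<'E'
from h import *
from scipy.optimize import least_squares
def jig2w(p,P): 
    c,s=np.cos(p[2]),np.sin(p[2]);P=np.atleast_2d(P)
    return np.c_[p[0]+c*P[:,0]-s*P[:,1],p[1]+s*P[:,0]+c*P[:,1],P[:,2]]
E
python3 - <<'E'
from fit import *
import json
L=np.array([[68,105,.0],[68,-105,.0],[-68,-105,.0],[-68,105,.0],[0,-70,102],[0,20,115.5]],float)/1000
L[:4,2]=.014
uv=np.array([[103,158],[562,100],[608,386],[148,447],[541,200],[336,222]],float)/6+[330,130]-0.4
r=least_squares(lambda p:(proj("top",jig2w(p,L))-uv).ravel(),[.62,-.18,0],loss="soft_l1")
print(r.x,np.round(r.fun.reshape(-1,2),2)); np.save("jig.npy",r.x)
d=np.load("pics/top0d.npy");W=cloud("top",d)
m=np.zeros((400,640),bool); p=cv2.imread("pics/top0.png")
hsv=cv2.cvtColor(p,cv2.COLOR_BGR2HSV)
red=((hsv[...,0]<8)|(hsv[...,0]>172))&(hsv[...,1]>150)&(W[...,2]>.095)&(W[...,2]<.13); red[:,:370]=0;red[:,400:]=0;red[200:]=0;red[:140]=0
pts=np.argwhere(red)[:,::-1]
wp=atz("top",pts,.1120);wp=wp[:,:2]
c=wp.mean(0);q=wp-c;e,v=np.linalg.eigh(q.T@q);ax=v[:,1];print("handle",len(pts),c,"yaw deg",np.degrees(np.arctan2(ax[1],ax[0])),np.ptp(q@ax),np.ptp(q@v[:,0]), W[red].mean(0), cv2.minAreaRect(wp.astype(np.float32)*1000))
print("pred bore",jig2w(r.x,[0,.02,.1155]),"yaw",np.degrees(r.x[2]),"nut",jig2w(r.x,[0,-.07,.1]))
o=cv2.resize(p[130:220,330:450],None,fx=6,fy=6,interpolation=cv2.INTER_CUBIC)
def dr(P,col,closed=True):
    a=((proj("top",jig2w(r.x,P))-[330,130]+.4)*6).astype(np.int32);cv2.polylines(o,[a],closed,col,1)
dr(L[:4],(0,255,0));t=np.linspace(0,6.28,40)
dr(np.c_[.015*np.cos(t),-.07+.015*np.sin(t),0*t+.102],(255,0,0))
h=np.array([[33,9],[33,-9],[-33,-9],[-33,9]])/1000
dr(np.c_[h[:,0],h[:,1]+.02,h[:,0]*0+.1155],(255,255,0))
a=np.arange(6)*np.pi/3
dr(np.c_[.0265*np.cos(a),-.07+.0265*np.sin(a),0*a+.087],(0,0,255))
dr(np.array([[-.015,.095,.0785],[-.027,.095,.0785],[-.027,-.015,.0785],[-.015,-.015,.0785]]),(255,0,255))
cv2.imwrite("pics/ov0.png",o)
E
```

```text
[ 0.62993234 -0.18578692  0.14565873] [[-0.26 -0.04]
 [-0.78 -0.01]
 [ 0.2   0.49]
 [-0.57  0.34]
 [ 0.74 -0.1 ]
 [ 0.55 -0.73]]
handle 162 [ 0.62589493 -0.16471033] yaw deg 176.61985052049496 0.06492944200740028 0.016559576112519327 [ 0.62504087 -0.16429961  0.11504766] ((626.44140625, -164.48379516601562), (16.40426254272461, 64.90607452392578), 86.21858978271484)
pred bore [[ 0.62702946 -0.16599871  0.1155    ]] yaw 8.345630252165694 nut [[ 0.64009244 -0.25504566  0.1       ]]
```

View pics/ov0.png

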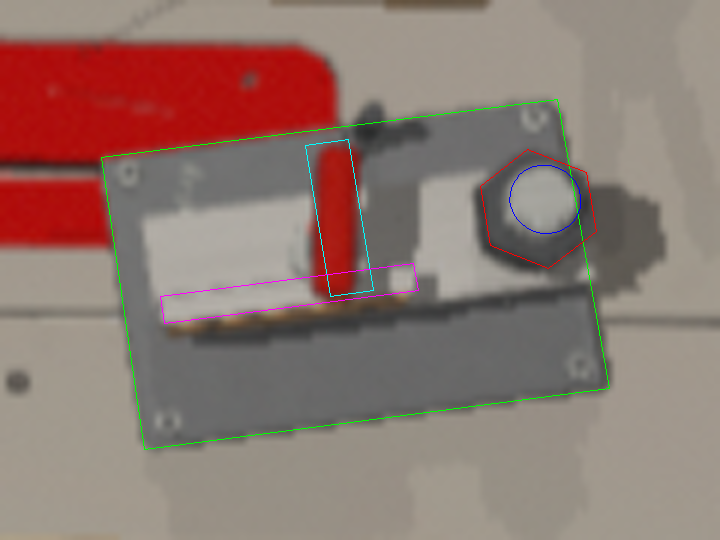

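```bash
cat >> h.py <<'E'
def down(yaw): # jaw axis (tool z) at world yaw, tool x down
    x=np.array([0,0,-1.]);z=np.array([np.cos(yaw),np.sin(yaw),0]);y=np.cross(z,x)
    return R.from_matrix(np.c_[x,y,z])
def move(pos,rt,s=None):
    s=s or env.get_state();r0=rot(s)
    return np.round(np.r_[(r0.inv()*rt).as_rotvec(),r0.inv().apply(np.array(pos)-s["tcp_pos"])],4)
def st():
    s=env.get_state();z=rot(s).as_matrix()
    print("t%.2f"%s["clock"],"tcp",np.round(s["tcp_pos"],4),"jawyaw %.2f"%np.degrees(np.arctan2(z[1,2],z[0,2])),"xdir",np.round(z[:,0],3),"q",np.round(s["joint_pos"],2),"F",np.round(s["wrist_force"],1),"M",np.round(s["ft_torque"],2),"gap %.4f"%s["finger_gap"]);return s
E
python3 - <<'E'
from h import *
s=st()
for y in (86.6,-93.4):
    print(y,move([.6263,-.165,.22],down(np.radians(y))).tolist())
print("crate silh")
d=np.load("pics/top0d.npy");W=cloud("top",d)
print(np.round(W[[172,172,172,145,196],[222,263,304,263,263]],3))
for b in env.silhouettes("top","crate_floor")[:1]: print(b["confidence"],b["uv"],b["mask"].sum())
E
```

```text
t0.65 tcp [ 0.1742 -0.548   0.2423] jawyaw -72.37 xdir [ 0. -0. -1.] q [-1.4   0.31  0.05  1.3   0.    1.43] F [-0.1 -0.   0.4] M [ 0.03  0.05 -0.04] gap 0.0854
86.6 [-2.7745, 0.0001, 0.0002, 0.0223, 0.5469, -0.2281]
-93.4 [0.3671, 0.0002, -0.0001, 0.0223, 0.5469, -0.2281]
crate silh
[[0.629 0.263 0.025]
 [0.635 0.155 0.006]
 [0.637 0.043 0.008]
 [0.701 0.153 0.041]
 [0.568 0.152 0.007]]
```

step_arm:
  moves:
    - [[-0.15,0,0,0,0.046,-0.019,1],[-0.3,0,0,0,0.091,-0.038,1],[-0.45,0,0,0,0.137,-0.057,1],[-0.6,0,0,0,0.182,-0.076,1],[-0.75,0,0,0,0.228,-0.095,1],[-0.9,0,0,0,0.273,-0.114,1],[-1.05,0,0,0,0.319,-0.133,1],[-1.2,0,0,0,0.365,-0.152,1],[-1.35,0,0,0,0.41,-0.171,1],[-1.5,0,0,0,0.456,-0.19,1],[-1.65,0,0,0,0.501,-0.209,1],[-1.8,0,0,0.01,0.547,-0.228,1]]

```text
clock: 1.9
tcp_pos: [0.628, -0.1642, 0.234]
orientation: [0.682, -0.191, 0.68, 0.189]
wrist_force: [0.7, -0.8, -0.1]
finger_gap: 0.085
```

```bash
python3 - <<'E'
from h import *
s=st()
print(move([.6263,-.165,.16],down(np.radians(86.6))).tolist())
E
```

```text
t1.90 tcp [ 0.628  -0.1642  0.234 ] jawyaw 31.13 xdir [ 0.003 -0.001 -1.   ] q [-0.38  0.46  0.24  1.35 -0.    0.65] F [ 0.7 -0.8 -0.1] M [-0.02 -0.   -0.03] gap 0.0850
[-0.9681, 0.0003, 0.0035, 0.074, 0.0004, -0.002]
```

step_arm:
  moves:
    - [[-0.15,0,0,0.02,0,-0.002,1],[-0.3,0,0,0.04,0,-0.002,1],[-0.45,0,0,0.06,0,-0.002,1],[-0.6,0,0,0.074,0,-0.002,1],[-0.75,0,0,0.074,0,-0.002,1],[-0.9,0,0,0.074,0,-0.002,1],[-0.968,0,0,0.074,0,-0.002,1],[-0.968,0,0,0.074,0,-0.002,1]]

```text
clock: 2.7
tcp_pos: [0.6265, -0.1653, 0.1599]
orientation: [0.515, -0.486, 0.514, 0.484]
wrist_force: [-0.1, -0.9, 0.7]
finger_gap: 0.0854
```

```bash
python3 - <<'E'
from h import *
s=st()
print(move([.6263,-.165,.100],down(np.radians(86.6))).tolist())
p,d=env.read_camera("scene");cv2.imwrite("pics/s1.png",cv2.resize(p[150:260,320:460,::-1],None,fx=5,fy=5,interpolation=cv2.INTER_CUBIC))
E
```

```text
t2.70 tcp [ 0.6265 -0.1653  0.1599] jawyaw 86.61 xdir [ 0.003 -0.001 -1.   ] q [-0.38  0.48  0.1   1.18 -0.   -0.32] F [-0.1 -0.9  0.7] M [ 0.03  0.04 -0.06] gap 0.0854
[0.0001, -0.0013, 0.0029, 0.0599, 0.0004, 0.0004]
```

View pics/s1.png

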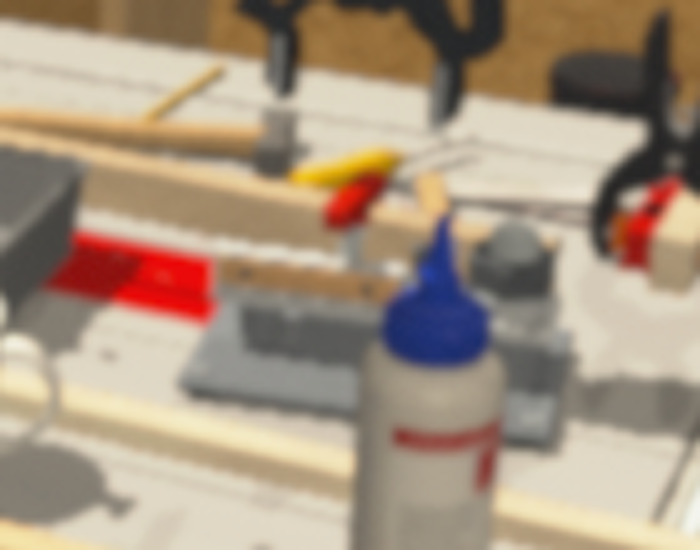

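step_arm:
  moves:
    - [[0,0,0,0.03,0,0,1],[0,0,0,0.055,0,0,1],[0,0,0,0.06,0,0,0.4],[0,0,0,0.06,0,0,0.1],[0,0,0,0.06,0,0,0],[0,0,0,0.06,0,0,0],[0,0,0,0.06,0,0,0],[0,0,0,0.06,0,0,0]]
  force: 20

```text
clock: 3.55
tcp_pos: [0.6277, -0.1655, 0.1015]
orientation: [0.516, -0.486, 0.514, 0.483]
wrist_force: [-0.3, 1.4, 4.6]
finger_gap: 0.0174
```

```bash
python3 - <<'E'
from h import *
s=st()
E
```

```text
t3.55 tcp [ 0.6277 -0.1655  0.1015] jawyaw 86.50 xdir [ 0.006 -0.002 -1.   ] q [-0.38  0.52  0.01  1.05  0.   -0.32] F [-0.3  1.4  4.6] M [ 0.27 -0.05  0.05] gap 0.0174
```

step_arm:
  moves:
    - [[0,0,0,0,0,0,0],[0.12,0,0,0,0,0,0],[0.24,0,0,-0.0004,0,0,0],[0.36,0,0,-0.0008,0,0,0],[0.48,0,0,-0.0012,0,0,0],[0.6,0,0,-0.0016,0,0,0],[0.72,0,0,-0.002,0,0,0]]
  force: 70

```text
clock: 4.25
tcp_pos: [0.627, -0.1648, 0.102]
orientation: [0.654, -0.271, 0.652, 0.27]
wrist_force: [1.9, 0.7, -7.0]
finger_gap: 0.0168
```

```bash
python3 - <<'E'
from h import *
s=st()
E
```

```text
t4.25 tcp [ 0.627  -0.1648  0.102 ] jawyaw 45.01 xdir [ 0.004 -0.    -1.   ] q [-0.38  0.52  0.01  1.06  0.    0.4 ] F [ 1.9  0.7 -7. ] M [ 0.32 -0.49  0.29] gap 0.0168
```

step_arm:
  moves:
    - [[-0.12,0,0,-0.001,0,0,0],[-0.24,0,0,-0.0015,0,0,0],[-0.36,0,0,-0.002,0,0,0],[-0.48,0,0,-0.0025,0,0,0],[-0.6,0,0,-0.003,0,0,0],[-0.72,0,0,-0.0035,0,0,0],[-0.84,0,0,-0.004,0,0,0],[-0.96,0,0,-0.0045,0,0,0],[-1.08,0,0,-0.005,0,0,0],[-1.2,0,0,-0.0055,0,0,0],[-1.32,0,0,-0.006,0,0,0],[-1.44,0,0,-0.0065,0,0,0]]

```text
clock: 5.45
tcp_pos: [0.6262, -0.165, 0.1056]
orientation: [-0.311, 0.635, -0.311, -0.635]
wrist_force: [3.5, -2.1, -14.2]
finger_gap: 0.0167
```

```bash
python3 - <<'E'
from h import *
s=st()
E
```

```text
t5.45 tcp [ 0.6262 -0.165   0.1056] jawyaw 127.75 xdir [ 0.001 -0.    -1.   ] q [-0.38  0.52  0.02  1.07  0.   -1.04] F [  3.5  -2.1 -14.2] M [-0.53 -0.99 -0.28] gap 0.0167
```

step_arm:
  moves:
    - [[0.12,0,0,-0.002,0,0,0],[0.24,0,0,-0.0025,0,0,0],[0.36,0,0,-0.003,0,0,0],[0.48,0,0,-0.0034,0,0,0],[0.6,0,0,-0.0038,0,0,0],[0.72,0,0,-0.0042,0,0,0],[0.84,0,0,-0.0046,0,0,0],[0.96,0,0,-0.005,0,0,0],[1.08,0,0,-0.0054,0,0,0],[1.2,0,0,-0.0058,0,0,0],[1.32,0,0,-0.0062,0,0,0],[1.44,0,0,-0.0066,0,0,0]]

```text
clock: 6.65
tcp_pos: [0.6259, -0.1644, 0.1095]
orientation: [0.653, -0.27, 0.654, 0.271]
wrist_force: [4.5, 0.9, -12.3]
finger_gap: 0.0168
```

```bash
python3 - <<'E'
from h import *
s=st()
p,d=env.read_camera("scene");cv2.imwrite("pics/s2.png",cv2.resize(p[150:260,320:460,::-1],None,fx=5,fy=5,interpolation=cv2.INTER_CUBIC))
E
```

```text
t6.65 tcp [ 0.6259 -0.1644  0.1095] jawyaw 45.00 xdir [-0.001  0.002 -1.   ] q [-0.38  0.52  0.02  1.08  0.    0.4 ] F [  4.5   0.9 -12.3] M [ 0.06 -1.11  0.23] gap 0.0168
```

View pics/s2.png

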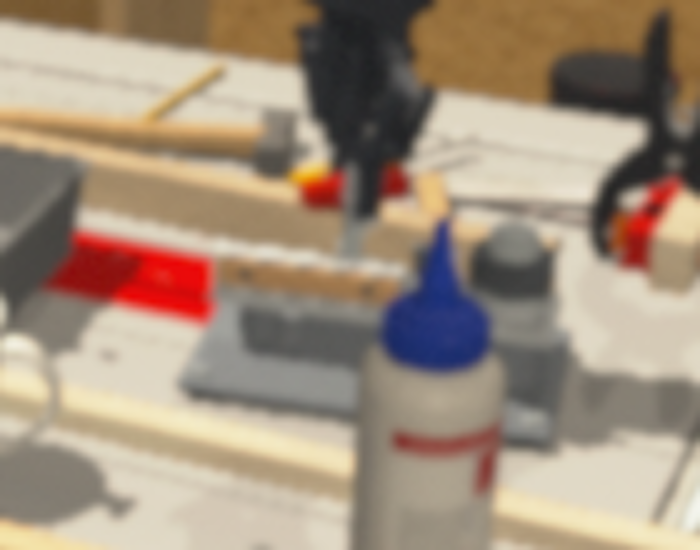

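step_arm:
  moves:
    - [[-0.12,0,0,-0.002,-0.0005,0.0005,0],[-0.24,0,0,-0.0025,-0.0007,0.0007,0],[-0.36,0,0,-0.003,-0.0007,0.0007,0],[-0.48,0,0,-0.0034,-0.0007,0.0007,0],[-0.6,0,0,-0.0038,-0.0007,0.0007,0],[-0.72,0,0,-0.0043,-0.0007,0.0007,0],[-0.84,0,0,-0.0048,-0.0007,0.0007,0],[-0.96,0,0,-0.0053,-0.0007,0.0007,0],[-1.08,0,0,-0.0058,-0.0007,0.0007,0],[-1.2,0,0,-0.0063,-0.0007,0.0007,0],[-1.32,0,0,-0.0069,-0.0007,0.0007,0],[-1.44,0,0,-0.0075,-0.0007,0.0007,0]]

```text
clock: 7.9
tcp_pos: [0.6265, -0.1651, 0.1155]
orientation: [0.312, -0.633, 0.312, 0.636]
wrist_force: [2.6, -2.2, -10.0]
finger_gap: 0.0167
```

```bash
python3 - <<'E'
from h import *
s=st()
E
```

```text
t7.90 tcp [ 0.6265 -0.1651  0.1155] jawyaw 127.60 xdir [-0.003  0.001 -1.   ] q [-0.38  0.51  0.04  1.1  -0.   -1.04] F [  2.6  -2.2 -10. ] M [-0.59 -0.77 -0.07] gap 0.0167
```

Up 14 mm; the grip should now be halved. I'll draw faster.

step_arm:
  moves:
    - [[0.12,0,0,-0.002,0,0,0],[0.24,0,0,-0.003,0,0,0],[0.36,0,0,-0.0038,0,0,0],[0.48,0,0,-0.0046,0,0,0],[0.6,0,0,-0.0054,0,0,0],[0.72,0,0,-0.0062,0,0,0],[0.84,0,0,-0.007,0,0,0],[0.96,0,0,-0.0078,0,0,0],[1.08,0,0,-0.0086,0,0,0],[1.2,0,0,-0.0094,0,0,0],[1.32,0,0,-0.0102,0,0,0],[1.44,0,0,-0.011,0,0,0]]

```text
clock: 9.1
tcp_pos: [0.6261, -0.1646, 0.1244]
orientation: [0.652, -0.269, 0.655, 0.272]
wrist_force: [3.4, 0.2, -12.3]
finger_gap: 0.0168
```

```bash
python3 - <<'E'
from h import *
s=st()
E
```

```text
t9.10 tcp [ 0.6261 -0.1646  0.1244] jawyaw 44.96 xdir [-0.005  0.003 -1.   ] q [-0.38  0.51  0.05  1.12  0.    0.4 ] F [  3.4   0.2 -12.3] M [ 0.15 -0.99  0.12] gap 0.0168
```

step_arm:
  moves:
    - [[-0.12,0,0,-0.002,-0.0003,0.0003,0],[-0.24,0,0,-0.003,-0.0003,0.0003,0],[-0.36,0,0,-0.004,-0.0003,0.0003,0],[-0.48,0,0,-0.005,-0.0003,0.0003,0],[-0.6,0,0,-0.006,-0.0003,0.0003,0],[-0.72,0,0,-0.007,-0.0003,0.0003,0],[-0.84,0,0,-0.008,-0.0003,0.0003,0],[-0.96,0,0,-0.009,-0.0003,0.0003,0],[-0.96,0,0,-0.01,-0.0003,0.0003,0]]

```text
clock: 10.0
tcp_pos: [0.6264, -0.1649, 0.1345]
orientation: [0.454, -0.54, 0.455, 0.544]
wrist_force: [1.1, -0.4, -1.4]
finger_gap: 0.0169
```

```bash
python3 - <<'E'
from h import *
s=st()
p,d=env.read_camera("scene");cv2.imwrite("pics/s3.png",cv2.resize(p[150:260,320:460,::-1],None,fx=5,fy=5,interpolation=cv2.INTER_CUBIC))
E
```

```text
t10.00 tcp [ 0.6264 -0.1649  0.1345] jawyaw 100.06 xdir [-0.005  0.002 -1.   ] q [-0.38  0.5   0.07  1.14 -0.   -0.56] F [ 1.1 -0.4 -1.4] M [-0.06 -0.17 -0.01] gap 0.0169
```

View pics/s3.png

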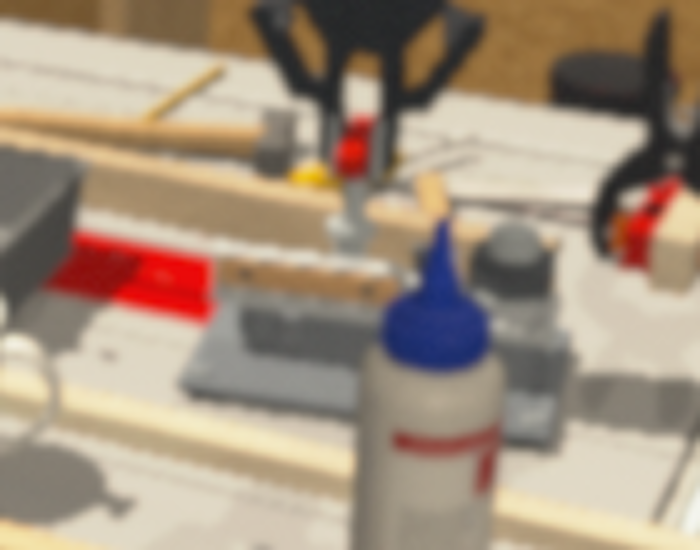

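```bash
python3 - <<'E'
from h import *
s=st()
d=np.load("pics/top0d.npy");W=cloud("top",d);p=cv2.imread("pics/top0.png")
cv2.imwrite("pics/crate0.png",cv2.resize(p[130:215,205:320],None,fx=6,fy=6,interpolation=cv2.INTER_CUBIC))
t=np.radians(30);x=np.array([0,-np.sin(t),-np.cos(t)]);z=np.array([0,np.cos(t),-np.sin(t)])
rt=R.from_matrix(np.c_[x,np.cross(z,x),z])
print(move([s["tcp_pos"][0],s["tcp_pos"][1],.205],rot(s)).tolist())
print(move([.633,.12,.205],down(np.pi/2)).tolist())
print(move([.633,.138,.18],rt).tolist(), move([.633,.138,.086],rt).tolist())
E
```

```text
t10.05 tcp [ 0.6265 -0.1648  0.1347] jawyaw 99.88 xdir [-0.005  0.002 -1.   ] q [-0.38  0.5   0.07  1.14  0.   -0.55] F [ 0.  -0.9 -2.1] M [-0.05 -0.07 -0.02] gap 0.0163
[0.0, 0.0, 0.0, -0.0703, 0.0003, 0.0002]
[0.1725, 0.0027, -0.0051, -0.0697, -0.055, 0.2797]
[0.1699, 0.525, 0.0402, -0.0447, -0.0582, 0.2974] [0.1699, 0.525, 0.0402, 0.0493, -0.0586, 0.2971]
```

View pics/crate0.png

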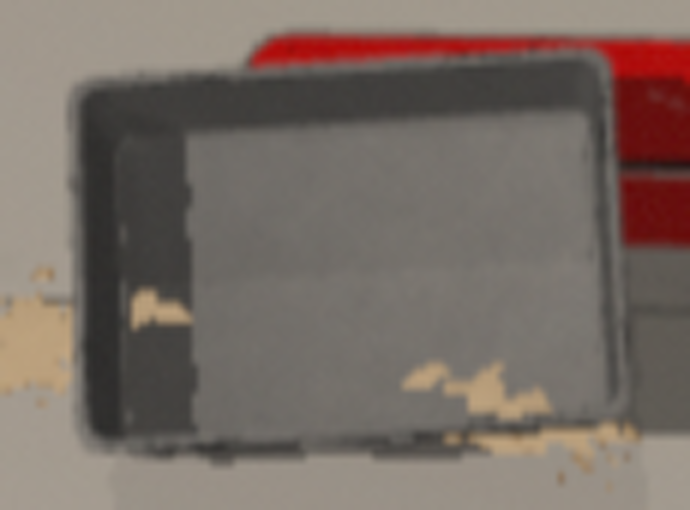

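step_arm:
  moves:
    - [[0,0,0,-0.035,0,0,0],[0,0,0,-0.07,0,0,0],[0.03,0,0,-0.075,-0.008,0.04,0],[0.06,0,0,-0.075,-0.016,0.08,0],[0.09,0,0,-0.075,-0.024,0.12,0],[0.12,0,0,-0.075,-0.032,0.16,0],[0.15,0,0,-0.075,-0.04,0.2,0],[0.17,0,0,-0.07,-0.048,0.24,0],[0.17,0.13,0.01,-0.065,-0.055,0.28,0],[0.17,0.26,0.02,-0.05,-0.058,0.297,0],[0.17,0.39,0.03,-0.04,-0.058,0.297,0],[0.17,0.525,0.04,-0.02,-0.058,0.297,0]]

```text
clock: 11.25
tcp_pos: [0.6339, 0.1392, 0.1577]
orientation: [-0.354, 0.614, -0.612, -0.35]
wrist_force: [0.6, -0.7, -1.3]
finger_gap: 0.0164
```

```bash
python3 - <<'E'
from h import *
s=st()
t=np.radians(30);x=np.array([0,-np.sin(t),-np.cos(t)]);z=np.array([0,np.cos(t),-np.sin(t)])
rt=R.from_matrix(np.c_[x,np.cross(z,x),z])
print(move([.633,.138,.086],rt).tolist())
p,d=env.read_camera("scene");cv2.imwrite("pics/s4.png",cv2.resize(p[130:260,240:400,::-1],None,fx=5,fy=4.5,interpolation=cv2.INTER_CUBIC))
E
```

```text
t11.25 tcp [0.6339 0.1392 0.1577] jawyaw 89.79 xdir [ 0.006 -0.503 -0.864] q [ 0.31  0.64  0.26  1.36 -0.5   0.35] F [ 0.6 -0.7 -1.3] M [ 0.61  0.   -0.  ] gap 0.0164
[-0.0031, -0.004, 0.0061, 0.0625, 0.0014, 0.035]
```

View pics/s4.png

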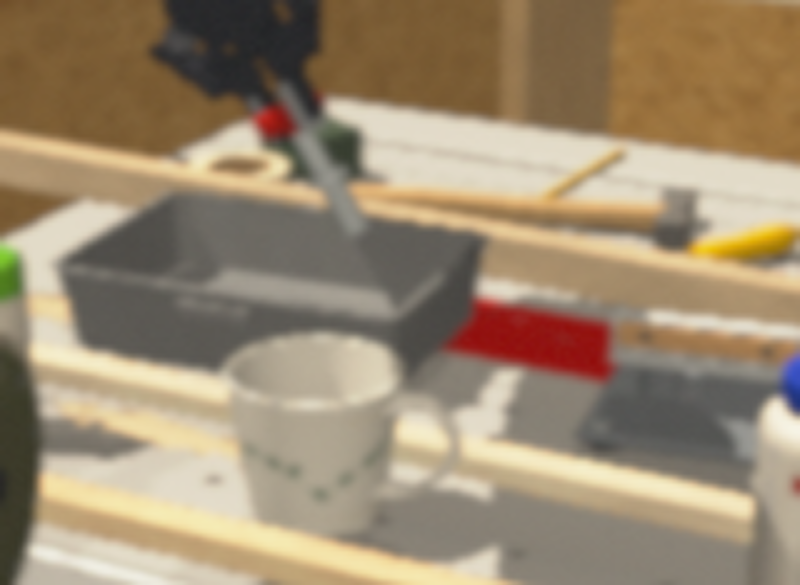

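step_arm:
  moves:
    - [[0,0,0,0.02,0,0.011,0],[0,0,0,0.04,0.001,0.022,0],[0,0,0,0.053,0.001,0.03,0],[0,0,0,0.06,0.001,0.033,0],[0,0,0,0.0625,0.001,0.035,0],[0,0,0,0.0625,0.001,0.035,0]]

```text
clock: 11.9
tcp_pos: [0.6314, 0.1389, 0.0802]
orientation: [-0.35, 0.615, -0.613, -0.35]
wrist_force: [2.5, -0.6, 3.9]
finger_gap: 0.0167
```

```bash
python3 - <<'E'
from h import *
s=st()
p,d=env.read_camera("scene");cv2.imwrite("pics/s5.png",cv2.resize(p[130:260,240:400,::-1],None,fx=5,fy=4.5,interpolation=cv2.INTER_CUBIC))
E
```

```text
t11.90 tcp [0.6314 0.1389 0.0802] jawyaw 90.12 xdir [ 0.002 -0.51  -0.86 ] q [ 0.31  0.7   0.16  1.21 -0.51  0.35] F [ 2.5 -0.6  3.9] M [-0.27 -0.53  0.35] gap 0.0167
```

View pics/s5.png

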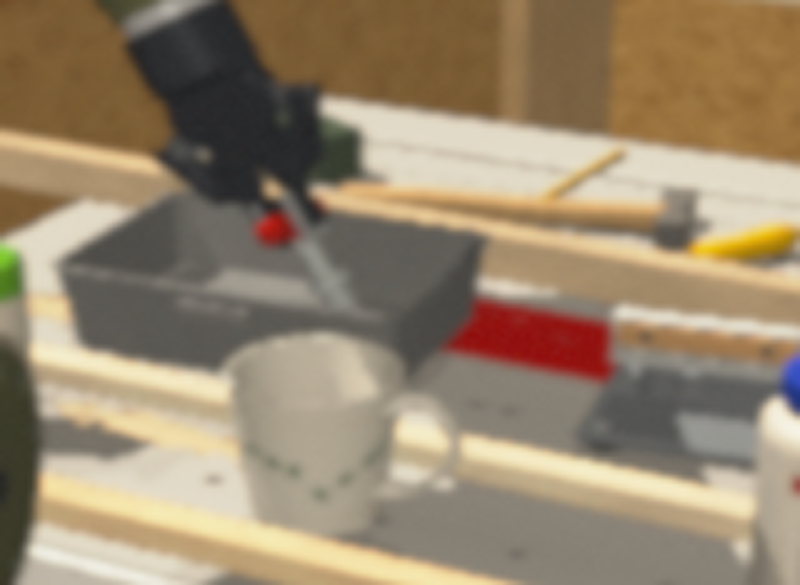

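step_arm:
  moves:
    - [[0,0,0,-0.001,0,0,0.3],[0,0,0,-0.001,0,0,0.6],[0,0,0,-0.001,0,0,0.6],[0,0,0,-0.015,0,0,0.6],[0,0,0,-0.045,0,0,0.6],[0,0,0,-0.08,0,0,0.6],[0,0,0,-0.12,0,0,0.6],[0,0,0,-0.15,0,0,0.6]]

```text
clock: 12.75
tcp_pos: [0.6309, 0.2162, 0.2112]
orientation: [-0.35, 0.615, -0.613, -0.351]
wrist_force: [1.1, 0.3, -0.0]
finger_gap: 0.0512
```

```bash
python3 - <<'E'
from h import *
s=st()
p,d=env.read_camera("scene");cv2.imwrite("pics/s6.png",cv2.resize(p[130:260,240:400,::-1],None,fx=5,fy=4.5,interpolation=cv2.INTER_CUBIC))
p,d=env.read_camera("top");cv2.imwrite("pics/t6.png",p[:,:,::-1]);np.save("pics/t6d.npy",d)
E
```

```text
t12.75 tcp [0.6309 0.2162 0.2112] jawyaw 90.11 xdir [ 0.002 -0.509 -0.861] q [ 0.41  0.72  0.53  1.6  -0.49  0.47] F [ 1.1  0.3 -0. ] M [ 0.5  -0.05  0.01] gap 0.0512
```

View pics/s6.png

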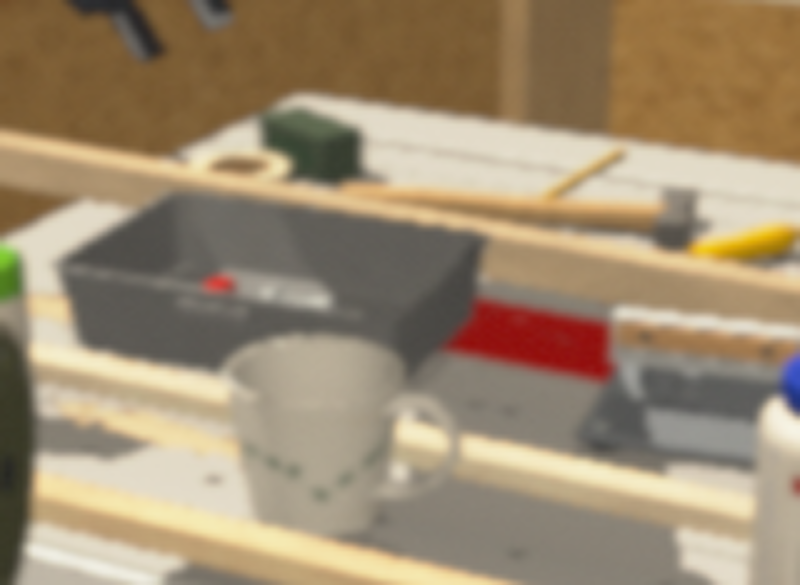

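View pics/t6.png

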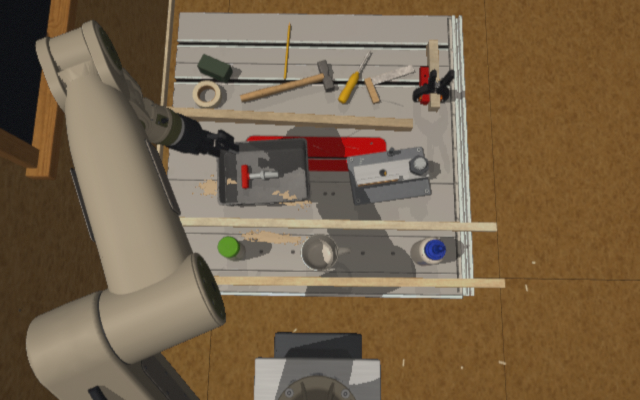

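The pin lies in the crate: red handle at (246,177), foot at (275,173). The jig is now unobstructed, so I'll refit it.

```bash
cat > ov.py <<'E'
from fit import *
def overlay(p,pose,fn,th=0,nuta=0):
    o=cv2.resize(p[130:220,330:450],None,fx=6,fy=6,interpolation=cv2.INTER_CUBIC)
    def dr(P,col):
        a=((proj("top",jig2w(pose,P))-[330,130]+.5)*6).astype(np.int32);cv2.polylines(o,[a],True,col,1)
    dr(np.array([[68,105,14],[68,-105,14],[-68,-105,14],[-68,105,14]])/1000,(0,255,0))
    t=np.linspace(0,6.28,40);dr(np.c_[.015*np.cos(t),-.07+.015*np.sin(t),0*t+.102],(255,0,0))
    a=np.arange(6)*np.pi/3+nuta; dr(np.c_[.0265*np.cos(a),-.07+.0265*np.sin(a),0*a+.087],(0,0,255))
    c,s=np.cos(-th),np.sin(-th)
    def fr(P): P=np.array(P,float)/1000; return np.c_[c*P[:,0]-s*P[:,1],s*P[:,0]+c*P[:,1]-.07,P[:,2]]
    dr(fr([[-15,165,78.5],[-27,165,78.5],[-27,55,78.5],[-15,55,78.5]]),(255,0,255))
    dr(fr([[27,165,53],[-27,165,53],[-27,-28,53],[27,-28,53]]),(0,255,255))
    cv2.imwrite(fn,o)
E
python3 - <<'E'
from ov import *
p=cv2.imread("pics/t6.png");cv2.imwrite("pics/t6c.png",cv2.resize(p[130:220,330:450],None,fx=6,fy=6,interpolation=cv2.INTER_CUBIC))
overlay(p,np.load("jig.npy"),"pics/ov6.png")
E
```

```text
(no output)
```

View pics/ov6.png

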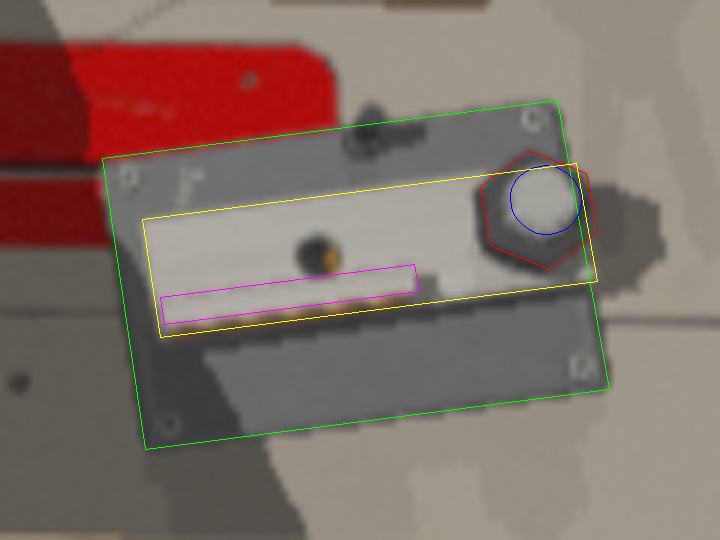

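View pics/t6c.png

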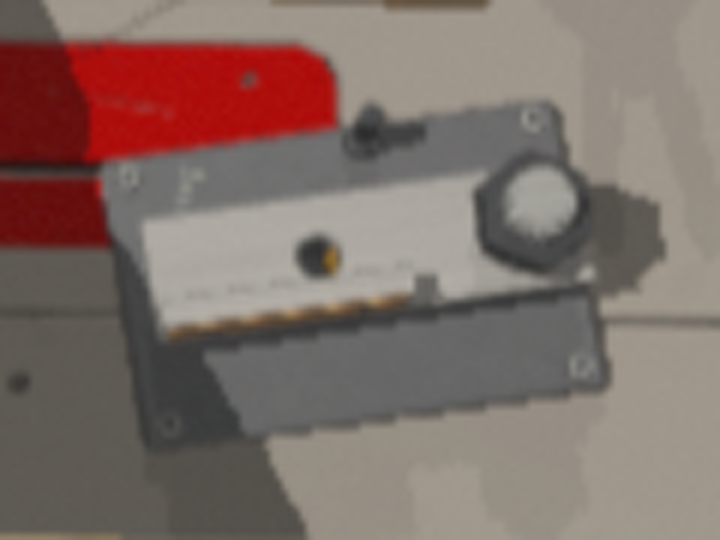

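```bash
cat > fn.py <<'E'
from fit import *
J=np.array([.6292,-.1848,.1457])
def fpos(th,z,ly=.135,off=.040):
    P=[-off*np.cos(th)+ly*np.sin(th), -.07+off*np.sin(th)+ly*np.cos(th), z]
    return jig2w(J,P)[0], down(np.pi/2+J[2]-th)
E
python3 - <<'E'
from fn import *
s=st()
a,r=fpos(0,.2,off=.055);print(a,move(a,r).tolist())
a,r=fpos(0,.071,off=.055);print(a,move(a,r).tolist())
E
```

```text
t12.85 tcp [0.6322 0.2178 0.2132] jawyaw 90.06 xdir [ 0.008 -0.507 -0.862] q [ 0.41  0.72  0.53  1.6  -0.49  0.47] F [ 0.6  0.8 -0.7] M [ 0.5  -0.    0.01] gap 0.0512
[ 0.56534572 -0.12847388  0.2       ] [-0.1393, -0.5311, -0.0313, 0.1864, 0.0685, -0.2917]
[ 0.56534572 -0.12847388  0.071     ] [-0.1393, -0.5311, -0.0313, 0.2976, 0.0693, -0.2263]
```

step_arm:
  moves:
    - [[-0.02,-0.07,0,0.02,0.008,-0.036,0],[-0.03,-0.13,-0.01,0.045,0.016,-0.072,0],[-0.05,-0.2,-0.01,0.07,0.025,-0.109,0],[-0.07,-0.27,-0.02,0.093,0.034,-0.146,0],[-0.09,-0.33,-0.02,0.116,0.043,-0.182,0],[-0.11,-0.4,-0.03,0.14,0.051,-0.219,0],[-0.13,-0.47,-0.03,0.163,0.06,-0.255,0],[-0.139,-0.531,-0.031,0.186,0.068,-0.292,0],[-0.139,-0.531,-0.031,0.216,0.069,-0.275,0],[-0.139,-0.531,-0.031,0.246,0.069,-0.257,0],[-0.139,-0.531,-0.031,0.274,0.069,-0.24,0],[-0.139,-0.531,-0.031,0.288,0.069,-0.232,0]]
  force: 40

```text
clock: 14.05
tcp_pos: [0.5622, -0.1282, 0.0778]
orientation: [0.462, -0.532, 0.464, 0.537]
wrist_force: [-0.5, 0.1, -0.2]
finger_gap: -0.0001
```

```bash
python3 - <<'E'
from fn import *
s=st()
for th in (0,.1,.2,.3,.36,.393): a,r=fpos(th,.071);print(th,move(a,r).tolist())
E
```

```text
t14.05 tcp [ 0.5622 -0.1282  0.0778] jawyaw 98.24 xdir [-0.006  0.002 -1.   ] q [-0.36  0.42 -0.22  0.94 -0.   -0.51] F [-0.5  0.1 -0.2] M [ 0.03 -0.01 -0.03] gap -0.0001
0 [-0.0019, 0.0032, -0.0059, 0.0066, -0.0181, -0.0007]
0.1 [0.0981, 0.0029, -0.0061, 0.0066, -0.0317, 0.0026]
0.2 [0.1981, 0.0026, -0.0062, 0.0065, -0.0457, 0.0046]
0.3 [0.2981, 0.0023, -0.0064, 0.0064, -0.0597, 0.0052]
0.36 [0.3581, 0.0021, -0.0064, 0.0064, -0.0682, 0.0048]
0.393 [0.3911, 0.002, -0.0065, 0.0063, -0.0728, 0.0044]
```

step_arm:
  moves:
    - [[0,0.002,-0.003,0.0065,-0.006,0,0],[0,0.003,-0.006,0.0065,-0.012,-0.001,0],[0,0.003,-0.006,0.0065,-0.018,-0.001,0],[0.035,0.003,-0.006,0.0065,-0.023,0.001,0],[0.07,0.003,-0.006,0.0065,-0.028,0.002,0],[0.1,0.003,-0.006,0.0065,-0.032,0.0026,0],[0.135,0.003,-0.006,0.0065,-0.0365,0.003,0],[0.17,0.003,-0.006,0.0065,-0.041,0.004,0],[0.2,0.003,-0.006,0.0065,-0.0457,0.0046,0],[0.25,0.003,-0.006,0.0065,-0.0525,0.005,0],[0.3,0.003,-0.006,0.0065,-0.0597,0.0052,0]]

```text
clock: 15.15
tcp_pos: [0.6221, -0.1144, 0.0726]
orientation: [0.538, -0.46, 0.538, 0.458]
wrist_force: [-0.5, -0.7, -0.8]
finger_gap: 0.0002
```

```bash
python3 - <<'E'
from ov import *
from fn import *
s=st()
for th in (.3,.33,.36,.393,.41): a,r=fpos(th,.071);print(th,move(a,r).tolist())
p,d=env.read_camera("scene");cv2.imwrite("pics/s7.png",cv2.resize(p[150:260,320:460,::-1],None,fx=5,fy=5,interpolation=cv2.INTER_CUBIC))
E
```

```text
t15.15 tcp [ 0.6221 -0.1144  0.0726] jawyaw 80.96 xdir [ 0.002 -0.001 -1.   ] q [-0.31  0.52 -0.08  0.98 -0.   -0.15] F [-0.5 -0.7 -0.8] M [ 0.02  0.08 -0.03] gap 0.0002
0.3 [-0.0034, -0.001, 0.0024, 0.0016, 0.0015, -0.0004]
0.33 [0.0266, -0.001, 0.0024, 0.0016, -0.0026, 0.0008]
0.36 [0.0566, -0.001, 0.0024, 0.0016, -0.0067, 0.0018]
0.393 [0.0896, -0.0009, 0.0024, 0.0016, -0.0112, 0.0028]
0.41 [0.1066, -0.0009, 0.0024, 0.0016, -0.0135, 0.0033]
```

View pics/s7.png

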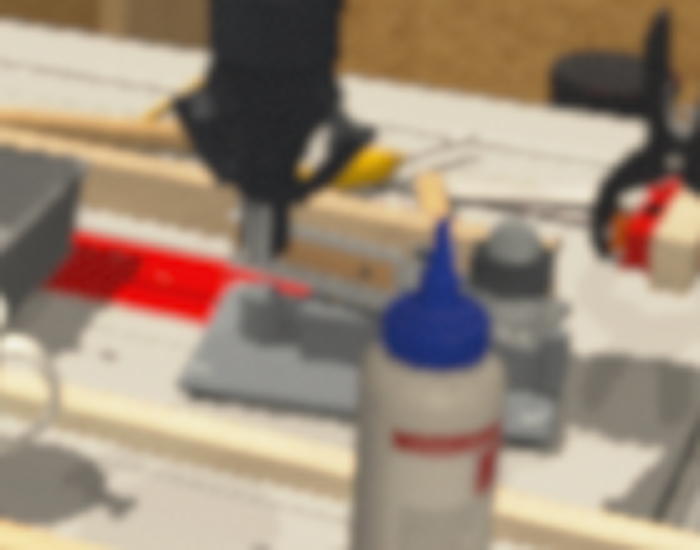

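The fence follows the fingers. I'll approach the stop slowly.

step_arm:
  moves:
    - [[0.02,0,0,0,-0.002,0.001,0],[0.04,0,0,0,-0.0045,0.0015,0],[0.06,0,0,0,-0.007,0.002,0],[0.075,0,0,0,-0.009,0.0025,0],[0.08,0,0,0,-0.01,0.0026,0],[0.085,0,0,0,-0.0105,0.0027,0]]

```text
clock: 15.8
tcp_pos: [0.6342, -0.1134, 0.0727]
orientation: [0.558, -0.437, 0.557, 0.434]
wrist_force: [-1.0, -0.1, 0.9]
finger_gap: 0.0004
```

```bash
python3 - <<'E'
from ov import *
from fn import *
s=st()
for th in (.393,.41): a,r=fpos(th,.071);print(th,move(a,r).tolist())
E
```

```text
t15.80 tcp [ 0.6342 -0.1134  0.0727] jawyaw 75.99 xdir [ 0.004 -0.002 -1.   ] q [-0.3   0.53 -0.04  0.99 -0.   -0.06] F [-1.  -0.1  0.9] M [ 0.08  0.02 -0.02] gap 0.0004
0.393 [0.0028, -0.0007, 0.0039, 0.0017, 0.0006, -0.0001]
0.41 [0.0198, -0.0007, 0.0039, 0.0017, -0.0017, 0.0006]
```

step_arm:
  moves:
    - [[0,0,0,0,-0.0005,0,0],[0,0,0,0,-0.001,0,0]]

```text
clock: 16.0
tcp_pos: [0.635, -0.1137, 0.0726]
orientation: [0.558, -0.436, 0.557, 0.434]
wrist_force: [-1.3, 0.8, -1.0]
finger_gap: 0.0002
```

step_arm:
  moves:
    - [[0,0,0,0,-0.0007,0,0],[0,0,0,0,-0.0012,0,0]]

```text
clock: 16.2
tcp_pos: [0.6354, -0.1135, 0.0723]
orientation: [0.558, -0.436, 0.557, 0.435]
wrist_force: [-3.7, 2.2, 0.8]
finger_gap: 0.0
```

```bash
python3 - <<'E'
from ov import *
from fn import *
s=st()
p,d=env.read_camera("top");cv2.imwrite("pics/t8.png",p[:,:,::-1]);overlay(p[:,:,::-1].copy(),J,"pics/ov8.png",.393)
E
```

```text
t16.20 tcp [ 0.6354 -0.1135  0.0723] jawyaw 76.00 xdir [ 0.002 -0.    -1.   ] q [-0.3   0.54 -0.04  0.99  0.   -0.06] F [-3.7  2.2  0.8] M [ 0.47  0.7  -0.01] gap 0.0000
```

View pics/ov8.png

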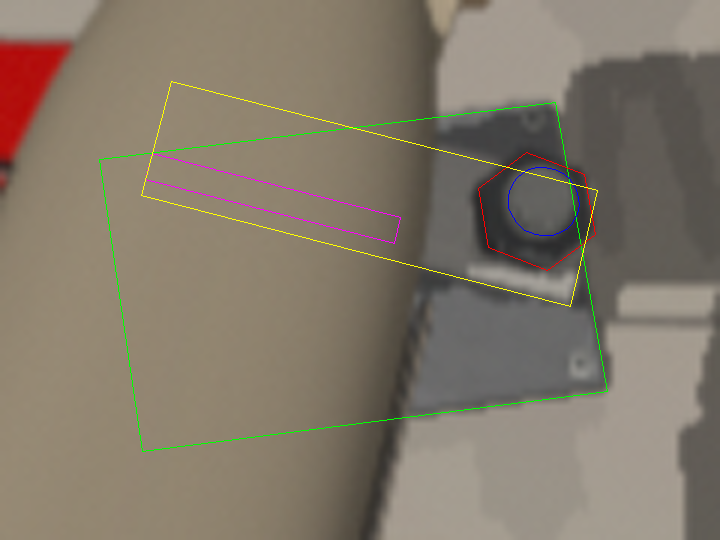

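step_arm:
  moves:
    - [[0,0,0,0,-0.001,0,0],[0,0,0,0,-0.0014,0,0],[0,0,0,0,-0.0014,0,0]]

```text
clock: 16.55
tcp_pos: [0.6358, -0.1132, 0.0719]
orientation: [0.557, -0.435, 0.557, 0.436]
wrist_force: [-3.8, 3.5, 1.8]
finger_gap: -0.0001
```

```bash
python3 - <<'E'
from fn import *
s=st()
E
```

```text
t16.55 tcp [ 0.6358 -0.1132  0.0719] jawyaw 76.02 xdir [-0.     0.001 -1.   ] q [-0.3   0.54 -0.03  1.    0.   -0.06] F [-3.8  3.5  1.8] M [0.53 0.9  0.05] gap -0.0001
```

step_arm:
  moves:
    - [[0,0,0,0,0.01,0,0],[0,0,0,-0.005,0.03,0,0],[0,0,0,-0.045,0.04,-0.03,0.4],[0,0,0,-0.085,0.05,-0.07,0.75],[0,0,0,-0.12,0.06,-0.11,0.75],[0,0,0,-0.15,0.07,-0.15,0.75]]

```text
clock: 17.15
tcp_pos: [0.5372, -0.2342, 0.2162]
orientation: [0.557, -0.437, 0.557, 0.435]
wrist_force: [-0.3, -0.1, 0.3]
finger_gap: 0.0581
```

```bash
python3 - <<'E'
from ov import *
from fn import *
s=st()
p,d=env.read_camera("top");cv2.imwrite("pics/t9.png",p[:,:,::-1]);overlay(p[:,:,::-1].copy(),J,"pics/ov9.png",.393)
E
```

```text
t17.15 tcp [ 0.5372 -0.2342  0.2162] jawyaw 76.07 xdir [ 0.003 -0.002 -1.   ] q [-0.55  0.34  0.02  1.25 -0.   -0.3 ] F [-0.3 -0.1  0.3] M [-0.03 -0.06 -0.02] gap 0.0581
```

View pics/ov9.png

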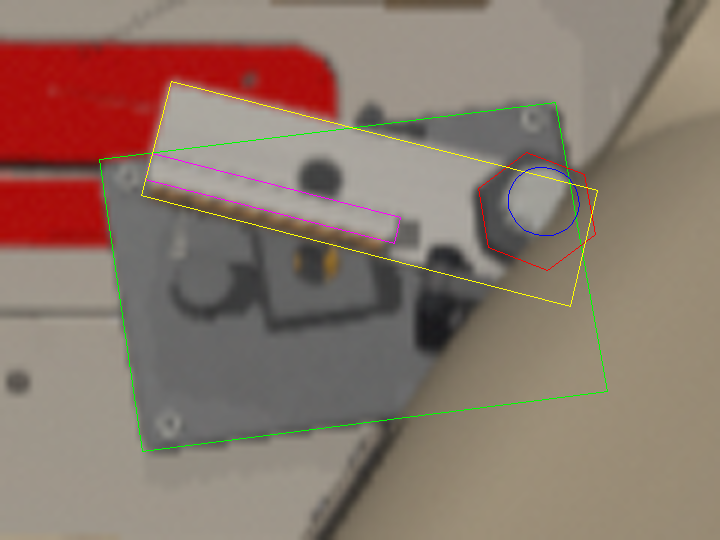

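```bash
python3 - <<'E'
from fn import *
print(atz("top",[418.2,164.5],.087),atz("top",[419.7,162.9],.102),jig2w(J,[0,-.07,.087]))
c=[.639,-.2525]
for z in(.2,.15,.07): print(move([*c,z],down(np.radians(98.3))).tolist())
E
```

```text
[[ 0.63987041 -0.25211966  0.087     ]] [[ 0.6398775  -0.25300248  0.102     ]] [[ 0.63936295 -0.25405832  0.087     ]]
[-0.3933, -0.0091, 0.0077, 0.0223, -0.102, 0.0138]
[-0.3933, -0.0091, 0.0077, 0.0723, -0.1015, 0.0142]
[-0.3933, -0.0091, 0.0077, 0.1523, -0.1008, 0.0148]
```

step_arm:
  moves:
    - [[-0.1,0,0,0.01,-0.03,0.004,0.8],[-0.2,0,0,0.02,-0.06,0.008,0.8],[-0.3,-0.005,0.004,0.04,-0.085,0.012,0.8],[-0.393,-0.009,0.008,0.065,-0.1025,0.0138,0.8],[-0.393,-0.009,0.008,0.085,-0.1025,0.0138,0.8],[-0.393,-0.009,0.008,0.085,-0.1025,0.0138,0.8]]
  force: 20

```text
clock: 17.8
tcp_pos: [0.6392, -0.2527, 0.1332]
orientation: [0.462, -0.533, 0.463, 0.537]
wrist_force: [-0.4, 0.3, 0.1]
finger_gap: 0.0683
```

```bash
python3 - <<'E'
from fn import *
st()
print(move([.6395,-.253,.07],down(np.radians(98.3))).tolist())
p,d=env.read_camera("scene");cv2.imwrite("pics/s10.png",cv2.resize(p[150:260,360:460,::-1],None,fx=6,fy=5.4,interpolation=cv2.INTER_CUBIC))
E
```

```text
t17.80 tcp [ 0.6392 -0.2527  0.1332] jawyaw 98.27 xdir [-0.005  0.002 -1.   ] q [-0.49  0.58  0.19  1.19 -0.   -0.64] F [-0.4  0.3  0.1] M [0.04 0.02 0.  ] gap 0.0683
[-0.0005, 0.0027, -0.0045, 0.0632, -0.0006, -0.0005]
```

View pics/s10.png

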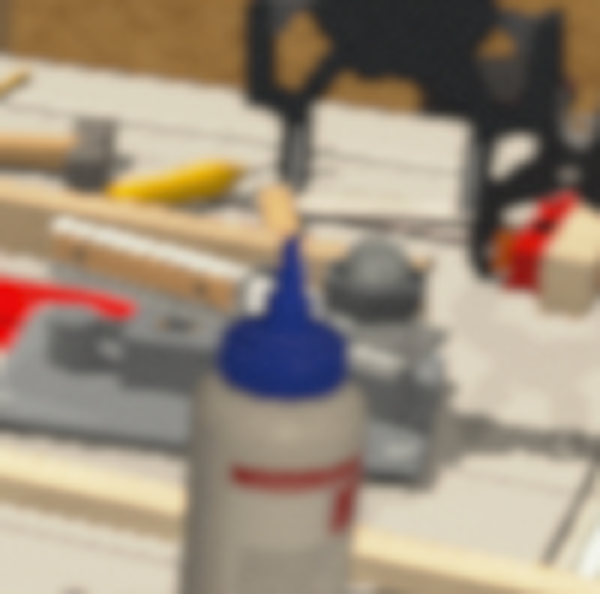

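step_arm:
  moves:
    - [[0,0.002,-0.004,0.03,0,0,0.8],[0,0.002,-0.004,0.05,0,0,0.8],[0,0.002,-0.004,0.063,0,0,0.8],[0,0.002,-0.004,0.063,0,0,0.6],[0,0.002,-0.004,0.063,0,0,0.4],[0,0.002,-0.004,0.063,0,0,0.4],[0,0.002,-0.004,0.063,0,0,0.4]]

```text
clock: 18.55
tcp_pos: [0.6397, -0.2536, 0.0737]
orientation: [-0.463, 0.536, -0.463, -0.534]
wrist_force: [-1.3, -1.8, -1.2]
finger_gap: 0.0457
```

```bash
python3 - <<'E'
from fn import *
st()
E
```

```text
t18.55 tcp [ 0.6397 -0.2536  0.0737] jawyaw 98.24 xdir [ 0.003 -0.002 -1.   ] q [-0.49  0.61  0.1   1.05 -0.   -0.64] F [-1.3 -1.8 -1.2] M [-0.29  0.17 -0.02] gap 0.0457
```

step_arm:
  moves:
    - [[0,0,0,0,0,0,0.4],[0.12,0,0,0,0,0,0.4],[0.24,0,0,0,0,0,0.4],[0.36,0,0,0,0,0,0.4],[0.48,0,0,0.0005,0,0,0.4],[0.6,0,0,0.0005,0,0,0.4]]
  force: 50

```text
clock: 19.15
tcp_pos: [0.6398, -0.252, 0.0733]
orientation: [0.602, -0.373, 0.6, 0.373]
wrist_force: [0.2, 3.0, -3.2]
finger_gap: 0.0452
```

```bash
python3 - <<'E'
from fn import *
st()
E
```

```text
t19.15 tcp [ 0.6398 -0.252   0.0733] jawyaw 63.65 xdir [ 0.003  0.001 -1.   ] q [-0.49  0.61  0.1   1.05  0.   -0.03] F [ 0.2  3.  -3.2] M [ 0.84 -0.04  0.09] gap 0.0452
```

step_arm:
  moves:
    - [[0.12,0,0,0,0,0,0.4],[0.24,0,0,0.0005,0,0,0.4],[0.36,0,0,0.0005,0,0,0.4],[0.48,0,0,0.001,0,0,0.4],[0.6,0,0,0.001,0,0,0.4],[0.72,0,0,0.001,0,0,0.4],[0.84,0,0,0.001,0,0,0.4],[0.96,0,0,0.001,0,0,0.4],[1.08,0,0,0.0015,0,0,0.4]]

```text
clock: 20.05
tcp_pos: [0.6424, -0.2504, 0.0726]
orientation: [0.71, -0.009, 0.704, 0.011]
wrist_force: [5.7, 3.8, -1.6]
finger_gap: 0.0454
```

```bash
python3 - <<'E'
from fn import *
st()
p,d=env.read_camera("scene");cv2.imwrite("pics/s11.png",cv2.resize(p[150:260,320:460,::-1],None,fx=5,fy=5,interpolation=cv2.INTER_CUBIC))
E
```

```text
t20.05 tcp [ 0.6424 -0.2504  0.0726] jawyaw 1.61 xdir [ 0.008  0.004 -1.   ] q [-0.49  0.61  0.1   1.05  0.01  1.05] F [ 5.7  3.8 -1.6] M [ 0.93 -1.3   0.06] gap 0.0454
```

View pics/s11.png

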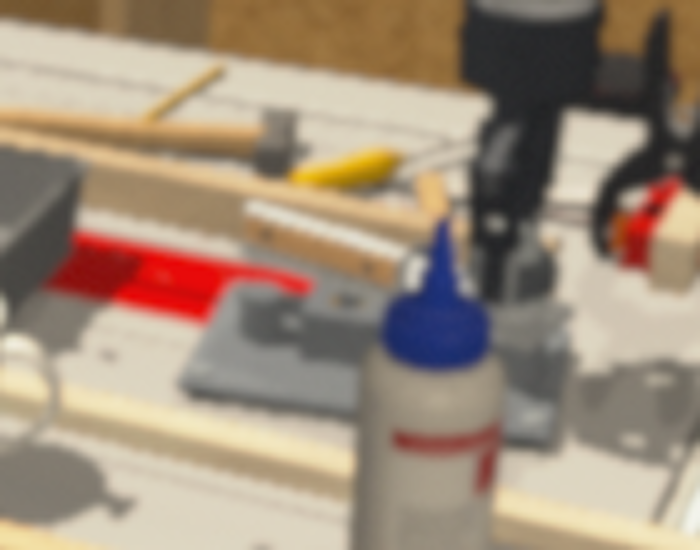

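step_arm:
  moves:
    - [[0,0,0,0,0,0,0.7],[0,-0.003,0.003,0.001,-0.0015,0,0.7],[0,-0.005,0.006,0.002,-0.0028,0,0.7],[0,-0.005,0.006,0.002,-0.0028,0,0.7]]
  force: 20

```text
clock: 20.5
tcp_pos: [0.6423, -0.2538, 0.0707]
orientation: [0.712, -0.005, 0.702, 0.011]
wrist_force: [0.4, 0.0, -0.1]
finger_gap: 0.0596
```

```bash
python3 - <<'E'
from fn import *
st()
print(move([.6425,-.2532,.071],down(np.radians(1.6))).tolist())
E
```

```text
t20.50 tcp [ 0.6423 -0.2538  0.0707] jawyaw 1.29 xdir [ 0.013  0.009 -1.   ] q [-0.5   0.62  0.09  1.04  0.01  1.05] F [ 0.4  0.  -0.1] M [-0.02 -0.01 -0.02] gap 0.0596
[-0.0053, 0.0133, -0.0091, -0.0003, 0.0006, 0.0002]
```

step_arm:
  moves:
    - [[0,0.013,-0.009,0,0.0006,0,0.7],[0,0.013,-0.009,0,0.0006,0,0.45],[0,0.013,-0.009,0,0.0006,0,0.4],[0,0.013,-0.009,0,0.0006,0,0.4],[0,0.013,-0.009,0,0.0006,0,0.4]]

```text
clock: 21.0
tcp_pos: [0.6426, -0.2532, 0.071]
orientation: [0.707, -0.008, 0.707, 0.008]
wrist_force: [0.7, 1.0, 1.3]
finger_gap: 0.0459
```

```bash
python3 - <<'E'
from fn import *
st()
E
```

```text
t21.00 tcp [ 0.6426 -0.2532  0.071 ] jawyaw 1.30 xdir [ 0.001  0.    -1.   ] q [-0.49  0.62  0.11  1.05  0.    1.06] F [0.7 1.  1.3] M [ 0.08 -0.18  0.  ] gap 0.0459
```

step_arm:
  moves:
    - [[0,0,0,0,0,0,0.4],[0.12,0,0,0,0,0,0.4],[0.24,0,0,0,0,0,0.4],[0.36,0,0,0.0003,0,0,0.4],[0.48,0,0,0.0005,0,0,0.4],[0.58,0,0,0.0005,0,0,0.4],[0.64,0,0,0.0005,0,0,0.4]]
  force: 60

```text
clock: 21.7
tcp_pos: [0.6428, -0.2533, 0.0708]
orientation: [0.674, 0.216, 0.673, -0.216]
wrist_force: [0.4, 0.0, 1.8]
finger_gap: 0.0448
```

```bash
python3 - <<'E'
from fn import *
st()
E
```

```text
t21.70 tcp [ 0.6428 -0.2533  0.0708] jawyaw -35.55 xdir [ 0.002 -0.    -1.   ] q [-0.49  0.62  0.1   1.05  0.    1.7 ] F [0.4 0.  1.8] M [ 0.12 -0.18  0.01] gap 0.0448
```

step_arm:
  moves:
    - [[0.03,0,0,0,0,0,0.4],[0.06,0,0,0,0,0,0.4],[0.08,0,0,0,0,0,0.4]]

```text
clock: 22.0
tcp_pos: [0.6427, -0.253, 0.0708]
orientation: [0.665, 0.242, 0.664, -0.242]
wrist_force: [-1.2, 1.4, 1.3]
finger_gap: 0.0453
```

```bash
python3 - <<'E'
from fn import *
st()
E
```

```text
t22.00 tcp [ 0.6427 -0.253   0.0708] jawyaw -40.06 xdir [ 0.001 -0.    -1.   ] q [-0.49  0.62  0.1   1.05  0.    1.78] F [-1.2  1.4  1.3] M [ 0.39 -0.    1.31] gap 0.0453
```

step_arm:
  moves:
    - [[0,0,0,0,0,0,0.4],[0,0,0,0,0,0,0.7],[0,0,0,0,0,0,0.7],[0,0,0,0,0,0,0.7],[0,0,0,-0.03,0,0,0.7],[0,0,0,-0.075,0,0,0.7],[0,0,0,-0.12,0,0,0.7]]

```text
clock: 22.7
tcp_pos: [0.6418, -0.2528, 0.1911]
orientation: [0.664, 0.243, 0.665, -0.242]
wrist_force: [1.5, -0.2, -0.1]
finger_gap: 0.0597
```

```bash
python3 - <<'E'
from fn import *
s=st()
print(move([.45,-.45,.26],rot(s)).tolist())
E
```

```text
t22.70 tcp [ 0.6418 -0.2528  0.1911] jawyaw -40.10 xdir [-0.001  0.001 -1.   ] q [-0.49  0.56  0.3   1.31  0.    1.78] F [ 1.5 -0.2 -0.1] M [-0.06 -0.04  0.04] gap 0.0597
[0.0, 0.0, 0.0, -0.0689, -0.2743, -0.0198]
```

step_arm:
  moves:
    - [[0,0,0,-0.04,-0.01,0,0.7],[0,0,0,-0.07,-0.05,-0.004,0.7],[0,0,0,-0.07,-0.095,-0.008,0.7],[0,0,0,-0.07,-0.14,-0.01,0.7],[0,0,0,-0.07,-0.185,-0.013,0.7],[0,0,0,-0.07,-0.23,-0.016,0.7],[0,0,0,-0.07,-0.274,-0.02,0.7],[0,0,0,-0.07,-0.274,-0.02,0.7]]

```text
clock: 23.5
tcp_pos: [0.446, -0.4537, 0.2609]
orientation: [0.663, 0.245, 0.664, -0.245]
wrist_force: [0.4, 0.5, 0.2]
finger_gap: 0.0597
```

```bash
python3 - <<'E'
from ov import *
from fn import *
s=st()
p,d=env.read_camera("top");np.save("pics/t12d.npy",d);cv2.imwrite("pics/t12.png",p[:,:,::-1]);overlay(p[:,:,::-1].copy(),J,"pics/ov12.png",.393,-2.4)
E
```

```text
t23.50 tcp [ 0.446  -0.4537  0.2609] jawyaw -40.52 xdir [-0.002 -0.    -1.   ] q [-0.92  0.44  0.27  1.41 -0.    1.36] F [0.4 0.5 0.2] M [ 0.06 -0.09  0.03] gap 0.0597
```

View pics/ov12.png

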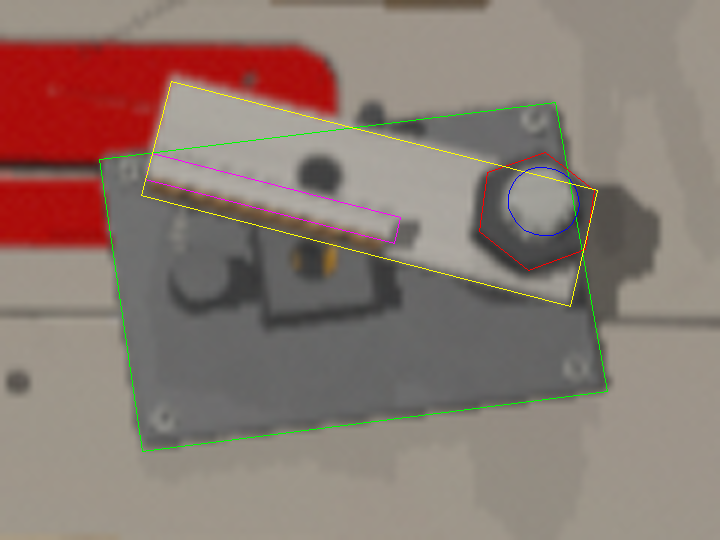

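View pics/t12.png

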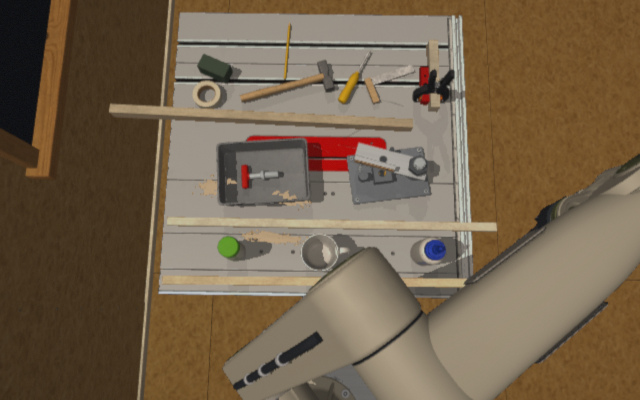

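```bash
python3 - <<'E'
from fn import *
a=cv2.imread("pics/top0.png",0);b=cv2.imread("pics/t12.png",0);t6=cv2.imread("pics/t6.png",0)
def ecc(a,b,box,mask=None):
    x0,x1,y0,y1=box;A=a[y0:y1,x0:x1].astype(np.float32);B=b[y0:y1,x0:x1].astype(np.float32)
    w=np.eye(2,3,dtype=np.float32)
    cc,w=cv2.findTransformECC(A,B,w,cv2.MOTION_EUCLIDEAN,(3,200,1e-6),mask,3)
    c=np.array([(x1-x0)/2,(y1-y0)/2]);sh=w[:,:2]@c+w[:,2]-c
    return round(float(cc),3),"deg %.2f"%np.degrees(np.arctan2(w[1,0],w[0,0])),"shift px",np.round(sh,2)
x0,x1,y0,y1=340,440,140,212
m=np.zeros((y1-y0,x1-x0),np.uint8)
# bottom & right edges of the plate, excluding fence sweep
poly=(proj("top",jig2w(J,np.array([[-80,118,14],[-42,118,14],[-42,-118,14],[-80,-118,14]])/1000))-[x0,y0]).astype(np.int32)
cv2.fillPoly(m,[poly],255)
poly=(proj("top",jig2w(J,np.array([[80,-80,14],[45,-80,14],[45,-118,14],[80,-118,14]])/1000))-[x0,y0]).astype(np.int32);cv2.fillPoly(m,[poly],255)
print("jig",ecc(a,b,(x0,x1,y0,y1),m))
print("crate",ecc(a,b,(210,300,136,212)))
for n,bx in dict(glue=(412,450,232,268),can=(212,246,232,264),mug=(298,340,232,272)).items(): print(n,ecc(a,b,bx))
# screws
for n,u in dict(TL=(351,158.5),TR=(418.5,149.5),BL=(357.5,200),BR=(426,190.5)).items():
    T=a[int(u[1])-5:int(u[1])+6,int(u[0])-5:int(u[0])+6]
    S=b[int(u[1])-9:int(u[1])+10,int(u[0])-9:int(u[0])+10]
    k=8;r=cv2.matchTemplate(cv2.resize(S,None,fx=k,fy=k,interpolation=cv2.INTER_CUBIC),cv2.resize(T,None,fx=k,fy=k,interpolation=cv2.INTER_CUBIC),cv2.TM_CCOEFF_NORMED)
    _,v,_,l=cv2.minMaxLoc(r);print(n,round(v,2),np.array(l)/k-4)
E
```

```text
jig (0.984, 'deg 0.78', 'shift px', array([-0.29, -0.2 ]))
crate (0.946, 'deg -0.01', 'shift px', array([-0.02, -0.05]))
glue (0.95, 'deg -2.08', 'shift px', array([-0.19, -1.06]))
can (1.0, 'deg 0.04', 'shift px', array([-0.  , -0.01]))
mug (0.981, 'deg 0.44', 'shift px', array([0.02, 0.03]))
TL 0.81 [-1.625 -0.625]
TR 0.98 [0.    0.125]
BL 0.84 [-0.75  -0.125]
BR 0.85 [-0.5   0.25]
```

```bash
python3 - <<'E'
from ov import *
from fn import *
a=cv2.imread("pics/top0.png");b=cv2.imread("pics/t12.png")
for im in(a,b):
    h=cv2.cvtColor(im,cv2.COLOR_BGR2HSV)[230:272,410:455];m=(abs(h[...,0].astype(int)-118)<12)&(h[...,1]>140);y,x=np.nonzero(m);print(len(x),x.mean(),y.mean())
o=[cv2.resize(i[230:275,405:460],None,fx=6,fy=6,interpolation=cv2.INTER_CUBIC) for i in(a,b)]
cv2.imwrite("pics/glue.png",np.hstack(o))
overlay(b,[J[0]-.0003,J[1]+.0007,J[2]-.0136],"pics/ov13.png",.393,-2.4)
# fence line: wall top (z~.0785) via depth
for f in("t6d","t12d"):
    W=cloud("top",np.load(f"pics/{f}.npy"));m=(W[...,2]>.069)&(W[...,2]<.088)&(W[...,0]>.55)&(W[...,0]<.72)&(W[...,1]>-.2)&(W[...,1]<-.07)
    q=W[m][:,:2];c=q.mean(0);e,v=np.linalg.eigh((q-c).T@(q-c));ax=v[:,1]*np.sign(v[1,1]);print(f,len(q),c,np.degrees(np.arctan2(ax[1],ax[0])))
E
```

```text
302 25.056291390728475 21.06953642384106
302 24.837748344370862 19.54635761589404
t6d 239 [ 0.59985766 -0.14753784] 99.20137741836436
t12d 246 [ 0.64498086 -0.14154088] 75.6565033508813
```

View pics/glue.png

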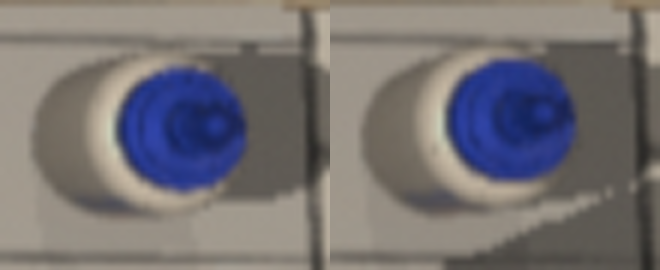

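View pics/ov13.png

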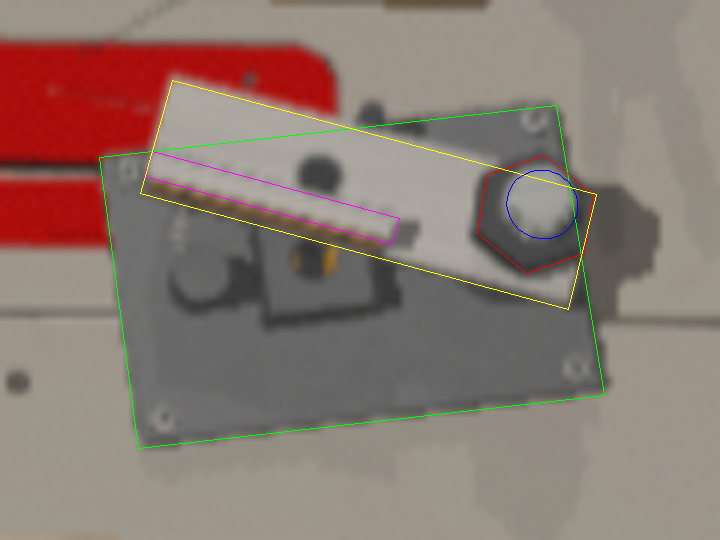

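```bash
python3 - <<'E'
from h import *
for f in("top0","t6","t8","t12"):
    im=cv2.imread(f"pics/{f}.png");h=cv2.cvtColor(im,cv2.COLOR_BGR2HSV)[230:272,410:455];m=(abs(h[...,0].astype(int)-118)<12)&(h[...,1]>140);y,x=np.nonzero(m);print(f,len(x),x.mean(),y.mean())
p,d=env.read_camera("scene");cv2.imwrite("pics/s14.png",p[:,:,::-1])
W0=cloud("top",np.load("pics/top0d.npy"));W1=cloud("top",np.load("pics/t12d.npy"))
for W in(W0,W1):
    m=(W[...,2]>.1)&(W[...,2]<.15)&(abs(W[...,0]-.41)<.06)&(abs(W[...,1]+.26)<.06);print(m.sum(),W[m].mean(0))
E
```

```text
top0 302 25.056291390728475 21.06953642384106
t6 306 24.790849673202615 19.294117647058822
t8 293 24.703071672354948 19.563139931740615
t12 302 24.837748344370862 19.54635761589404
330 [ 0.41012986 -0.2622407   0.12759851]
333 [ 0.41167804 -0.26163739  0.1273032 ]
```

View pics/s14.png

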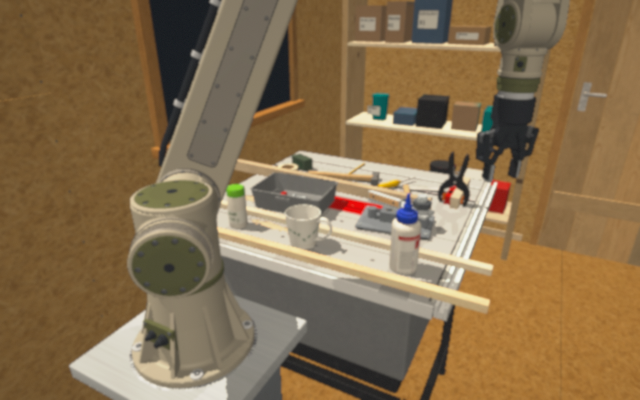

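```bash
python3 - <<'E'
from h import *
st();print(env.hand_in())
E
```

```text
t23.60 tcp [ 0.449  -0.4505  0.261 ] jawyaw -40.28 xdir [-0.001  0.001 -1.   ] q [-0.91  0.44  0.27  1.41  0.    1.36] F [ 0.9  0.3 -0.3] M [ 0.04 -0.05  0.01] gap 0.0596
the job is handed in; nothing more can be done
None
```

The job is done and handed in at 23.6 s of the 72 s allowed; no verdict was reported.

- **Pin:** I twisted it back and forth about ±0.7 rad while drawing it up, with at most about 14 N of pull at the readings I took. It came free and now lies flat in the grey crate.
- **Fence:** I pushed it until it met the stop with about 5 N. In the last picture it had swung 22.8° relative to the jig, against 22.5° nominal.
- **Nut:** I ran it clockwise 2.41 rad in two grips. It then met the hard stop, with the torque at the wrist rising to 1.3 Nm.

The last checks against the first picture showed:

- **Unmoved:** the crate, the green-capped can and the mug had not shifted measurably.
- **Jig:** it turned about 0.8° clockwise when the nut came up hard, and its centre moved by less than 1 mm. I did not try to nudge it back.
- **Glue bottle:** it stands upright, but its cap sits about 2–3 mm from where it was in the first picture. The shift happened before 12.7 s. I don't know what caused it, and I left it rather than risk a larger disturbance.

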